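# Gauge the bored sleeve with the bench caliper

## Task

Of the three short pieces of wood standing on the bench, take the hollow one with the hole bored through it and stand it upright on the bench between the jaws of the caliper. Then slide the caliper's moving jaw along by its upright tab until the sleeve is held in contact between both jaws, and let go. Keep the caliper lying flat on the bench without tilting it, and leave the other two pieces standing where they are.

Things in the scene. Friction and masses are not known exactly. Their poses are not given: they have to be found in the camera images.
- sleeve: Brown wooden tube standing upright: outer diameter 40 mm, bore 26 mm right through, 70 mm tall, about 45 g. Origin at the centre of its underside, z up its axis. Its yaw means nothing.
- dowel: Bystander: solid brown wooden cylinder standing upright, diameter 40 mm, 70 mm tall. Origin at the centre of its underside.
- block: Bystander: brown wooden block standing upright, 40 x 40 mm, 70 mm tall. Origin at the centre of its underside, x and y square to its sides.
- caliper: Steel caliper, 1 kg, lying loose and flat on the bench. Origin: middle of the beam's underside, z up. Beam along y: 330 mm long, 24 wide, 14 high. Both jaws lie flat, point to -x and end at x = -100 mm; each is 25 mm thick and 18 mm high. The fixed jaw is at the +y end, inner face at y = 130 mm. The sliding jaw's inner face is at y = -10 mm + joint jaw and closes towards +y.
- jaw (a joint): Travel of the sliding jaw in m along the caliper's +y, 0 (wide open) to 0.13. The opening between the jaws is 140 mm minus this, so it reads 0.100 when both jaws touch the 40 mm sleeve. It slides with about 1.5 N of friction and stays where it is left.
- tab (a point): Top centre of the upright black tab on the sliding jaw's carriage, over the beam: 30 mm along the caliper's x, 20 mm along its y (the sliding direction), standing from 23 to 70 mm above the bench. It lies 25 mm behind (-y) the sliding jaw's inner face. The carriage under it: 50 mm along y, flush with that face, x = -23 to 23 mm, top 23 mm above the bench. Axes as the caliper's.
- mouth (a point): Point on the bench surface between the jaws where the sleeve fits well: caliper x = -60 mm, y = 95 mm, that is 35 mm from the fixed jaw's inner face. At the start the jaws are 100 to 140 mm apart. Axes as the caliper's.
Things that resemble listed ones, but are neither listed nor needed, are in the scene too. Leave any blue or red look-alike of the sleeve alone.

How it is judged:
By the outcome, as a careful person would: the job done as asked, in the order asked, and still so for the second after the job is handed in, with the robot touching nothing.
It also fails if it takes over 45 s, if anything falls off the work surface, if the arm or the gripper's body presses on something with over 40 N, if the wrist force passes 120 N, or if a joint passes its speed limit or range.

## Robot

A 6-joint arm with a two-finger parallel gripper is mounted at the origin on the work surface. World frame = base frame: x ahead of the robot, y to its left, z up, the work surface at z = 0. Lengths are in m, angles in rad, forces in N, time in s.
With the tool pointing down it reaches from about 0.275 to 0.775 m from the base axis. Payload 14.6 kg.
Tool frame: the origin (TCP) lies at the very end of the fingers, on their centre line; the grasp point (between the pads) lies 19 mm behind it (ctrl.tcp_to_grasp is the z of the grasp point in the tool frame, in m); z points along the fingers, x is the direction in which the jaws open and shut, and the axes are right-handed (so a half turn about z gives the same grasp; the last joint's range is limited). The gripper opens to 85 mm and grips with 20 to 120 N. Pads are 22 mm wide; open, the fingers measure 114 mm over their backs; the gripper's body (76 mm by 85 mm) begins 54 mm behind the grasp point. The pads swing forward as they close: fully open they stand 13 mm farther back than shut.
Start: joints at [1.096, 0.263, -0.048, 1.259, 0, 1.415], TCP at [0.165, 0.498, 0.231] pointing down, gripper open.
Joint ranges: [-2.65, 2.65], [-0.89, 1.7], [-1.18, 1.37], [-2.13, 2.11], [-1.35, 1.29], [-3.14, 3.14]. Speed limits (rad/s): [1.89, 1.89, 2.57, 2.79, 3.14, 3.14].

## Interface

Orientations are given as a 3x3 rotation matrix whose columns are the frame's x, y, z axes.
In Python, from rig import ctrl gives the robot as it stands.
- The arm moves only by the tool apply_moves, never from a script. Its argument "increments" is a list of rows, each a list of 5 numbers: the shift along the tool's x, y, z in m, then the turn about the tool's z in degrees, then the opening in per cent of the stroke, from 0 (shut) to 100 (fully open). A call has 1 to 5 rows; each row shifts and turns the commanded pose from where the row before left it, along the tool's axes as they then stand; what a row does not reach is not made up. A row lasts 1/12 s, in which the tool goes at most 41.7 mm and 7.16 degrees, less where a joint would pass 70% of its speed; a pose out of reach is approached as far as the arm can. A call is refused whole if a number of a shift passes 0.0417 or a number of a turn 7.16, either way. A call with a gripper value outside its range is refused whole. The fingers move at their own pace and stop on an object; "newtons" is the grip in N (left out, the last holds). Time passes only in rows, so rows that do not move let the fingers close. It gives the time, the measured TCP pose, the force and the opening at its end, in the units of the state.
- ctrl.get_state(): the state, without advancing time (a new reading comes with each control period).
- ctrl.capture(name): name is "side" or "top"; returns the picture (480x640x3 uint8, red, green, blue); there is no depth.
- ctrl.camera_params(name): a dict with "intrinsics" (3x3 intrinsics, pixels), "k1" (the pictures are not rectified: a ray, as slopes to the right and down, at radius r is drawn at 1 + k1 r^2 times it, then the intrinsics apply), "xyz" and "rotation" of the camera in the world. Camera axes: x right, y down, z forward; pixel columns grow to the right and rows downward; lengths in m; the calibration is good to about 2 mm. A picture is of the moment at which its call begins. camera_params takes no time and is no camera call.
- ctrl.job_done(): hands the job in, once; it reports no verdict.
The state is a dict: "clock": time; "q": joint angles; "joint_vel": joint speeds; "joint_torque": joint torques, N m; "position": TCP position; "tcp_rot": TCP orientation; "wrist_force": force on the tool from outside, world axes, zero at the start; "torque": the same for the moment, N m; "gripper_width": finger opening in m.
Only numpy, scipy, OpenCV 4.12 (cv2) and the standard library are available. Lean on these libraries where they do the work, as an engineer would, in place of code of your own. Each camera call takes 0.05 s, during which the arm holds its last target.

## Working session

There is one attempt and no reset: what is moved stays moved. The work goes in short steps, Python scripts to look and compute and a tool call to move; the robot and the scene stay as the last step left them, time stands still between calls to the robot, and variables do not carry over. Pictures are saved under pics/ and viewed, and the job is handed in when it is done.

Besides the shell and the picture viewer there is one more tool, called after "Call:" by a JSON object that holds its "method" and its "body". apply_moves: Moves the arm, as the interface text tells. Its arguments: {"type":"object","properties":{"increments":{"type":"array","items":{"type":"array","items":{"type":"number"}}},"newtons":{"type":"number"}},"required":["increments"]}

```bash
mkdir -p pics; ls; python3 - <<'E'
from rig import ctrl
import cv2
for n in("side","top"):
    im=ctrl.capture(n); cv2.imwrite(f"pics/{n}0.png",im[:,:,::-1]); print(n,ctrl.camera_params(n))
print(ctrl.get_state(), ctrl.tcp_to_grasp)
E
```

```text
pics
side {'intrinsics': array([[453.08240377,   0.        , 314.80283605],
       [  0.        , 453.08240377, 244.63707935],
       [  0.        ,   0.        ,   1.        ]]), 'k1': 0.004779328320262761, 'xyz': array([0.49717302, 0.6020093 , 0.70807001]), 'rotation': array([[-0.9935606 , -0.08904999,  0.07005306],
       [-0.11314103,  0.74684154, -0.65530666],
       [ 0.00603652, -0.65901275, -0.75210754]])}
top {'intrinsics': array([[435.51578098,   0.        , 327.26693688],
       [  0.        , 435.51578098, 242.64401646],
       [  0.        ,   0.        ,   1.        ]]), 'k1': -0.09223833617097965, 'xyz': array([0.48734523, 0.05682936, 0.88860774]), 'rotation': array([[ 0.01217356, -0.99490464,  0.10008277],
       [-0.9997096 , -0.01002809,  0.02191222],
       [-0.02079693, -0.10032046, -0.9947378 ]])}
{'clock': 0.1, 'q': array([ 1.09570813e+00,  2.63471765e-01, -4.88600805e-02,  1.25940869e+00,
       -7.18296867e-06,  1.41552836e+00]), 'joint_vel': array([ 0.00095873, -0.00082768,  0.00346242,  0.00339153, -0.00068512,
        0.00053954]), 'joint_torque': array([ 4.04554739e-03, -6.38573956e+01,  3.85062253e+01,  1.00574421e-02,
       -1.46502148e-04,  5.76768031e-06]), 'position': array([0.16493517, 0.49816033, 0.23087983]), 'tcp_rot': array([[ 3.14395718e-01,  9.49291921e-01, -4.25510405e-04],
       [ 9.49291557e-01, -3.14395976e-01, -8.42927150e-04],
       [-9.33962693e-04, -1.38920748e-04, -9.99999554e-01]]), 'wrist_force': array([ 0.51194551, -0.6048696 , -0.405223  ]), 'torque': array([-0.01523713,  0.01948875,  0.02802568]), 'gripper_width': 0.08518670051572731} -0.0187
```

View pics/side0.png

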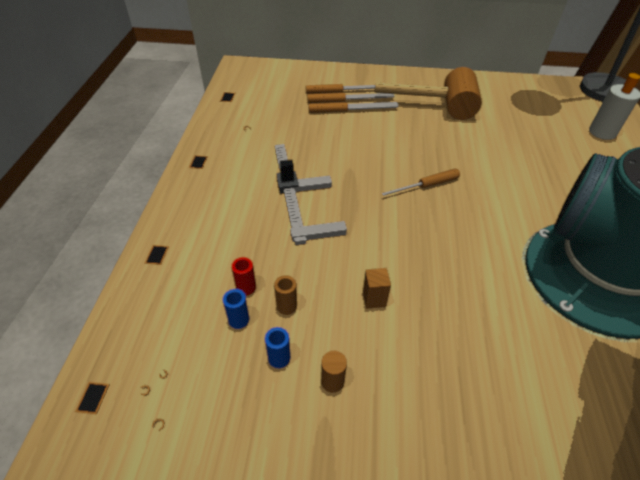

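View pics/top0.png

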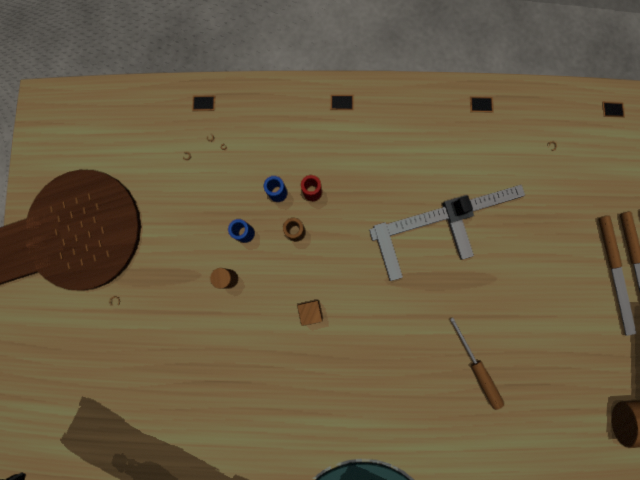

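The sleeve's hollow brown rim is at about (293,229) in the top view and (286,283) in the side view. In the top view the caliper's fixed jaw is at (390,255), its tab at (461,207) and its sliding jaw at (461,240). Next I'll segment and measure these.

```bash
cat > h.py <<'E'
import numpy as np, cv2
from rig import ctrl
P={n:ctrl.camera_params(n) for n in("side","top")}
def ray(n,uv,z):
    p=P[n]; uv=np.asarray(uv,float).reshape(-1,1,2)
    s=cv2.undistortPoints(uv,p["intrinsics"],np.array([p["k1"],0,0,0,0])).reshape(-1,2)
    d=np.c_[s,np.ones(len(s))]@p["rotation"].T
    t=(z-p["xyz"][2])/d[:,2]
    return p["xyz"]+d*t[:,None]
def proj(n,X):
    p=P[n]; R=p["rotation"].T
    return cv2.projectPoints(np.asarray(X,float).reshape(-1,1,3),cv2.Rodrigues(R)[0],-R@p["xyz"],p["intrinsics"],np.array([p["k1"],0,0,0,0]))[0].reshape(-1,2)
E
python3 - <<'E'
from h import *
t=cv2.imread("pics/top0.png"); s=cv2.imread("pics/side0.png")
a=cv2.resize(t[170:340,200:360],None,fx=4,fy=4,interpolation=2)[:600]
b=cv2.resize(t[170:300,360:535],None,fx=4.5,fy=4.5,interpolation=2)
cv2.imwrite("pics/tz1.png",a);cv2.imwrite("pics/tz2.png",b)
cv2.imwrite("pics/sz1.png",cv2.resize(s[135:395,210:400],None,fx=2.3,fy=2.3,interpolation=2))
for n,im in(("top",t),("side",s)):
    hsv=cv2.cvtColor(im,cv2.COLOR_BGR2HSV)
    for uv in ([(300,234),(293,229),(222,278),(310,313),(390,255),(420,220),(320,260)] if n=="top" else [(286,300),(286,284),(333,360),(377,275),(320,230),(292,210),(330,320)]):
        print(n,uv,hsv[uv[1],uv[0]])
E
```

```text
top (300, 234) [ 14 172  74]
top (293, 229) [ 18 118 110]
top (222, 278) [ 14 165 110]
top (310, 313) [ 15 167 107]
top (390, 255) [ 70   6 123]
top (420, 220) [ 30   5 104]
top (320, 260) [ 20 111 119]
side (286, 300) [ 14 183  64]
side (286, 284) [ 15 198  63]
side (333, 360) [ 16 180 152]
side (377, 275) [ 16 182 144]
side (320, 230) [ 21  17 146]
side (292, 210) [ 23  16 140]
side (330, 320) [ 23 113 172]
```

```bash
sleep 1
```

```text
(no output)
```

View pics/tz1.png

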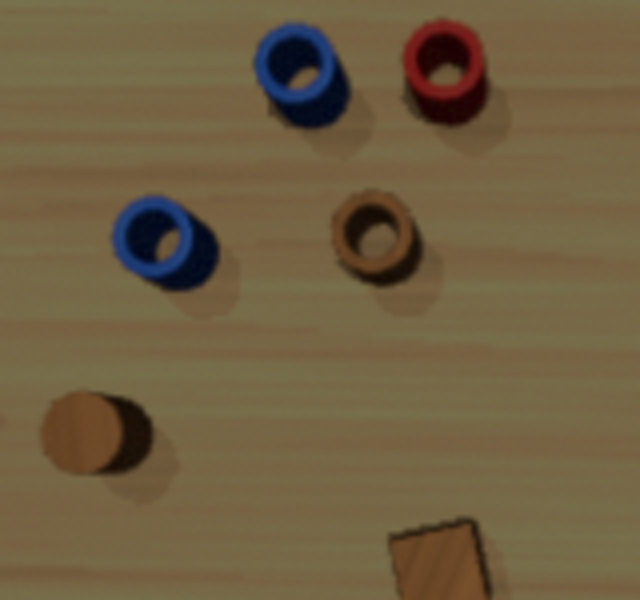

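View pics/tz2.png

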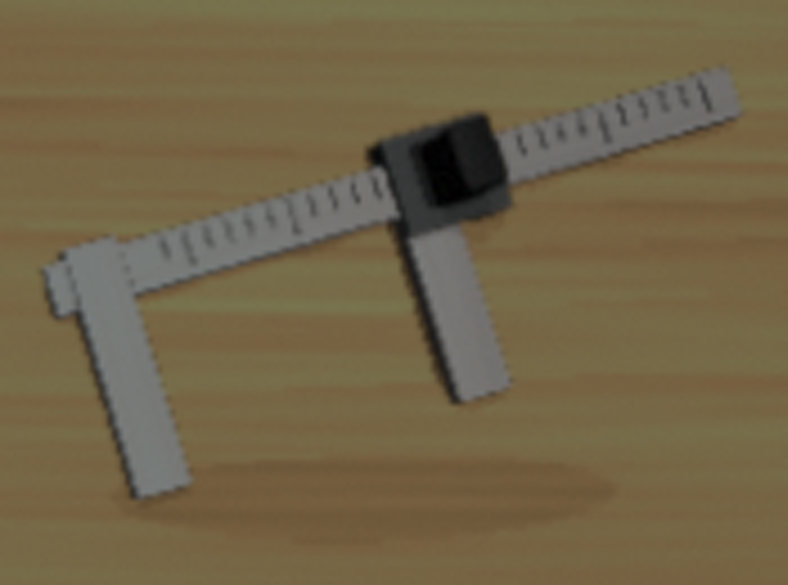

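```bash
python3 - <<'E'
from h import *
t=cv2.imread("pics/top0.png"); s=cv2.imread("pics/side0.png")
# pieces: rim masks
for n,im,boxes in(("top",t,dict(sl=(278,212,310,248),dow=(205,262,240,295),blk=(294,296,328,330))),("side",s,dict(sl=(270,272,302,320),dow=(316,345,352,395),blk=(358,262,396,312)))):
    hsv=cv2.cvtColor(im,cv2.COLOR_BGR2HSV)
    for k,(x0,y0,x1,y1) in boxes.items():
        c=hsv[y0:y1,x0:x1].astype(int)
        m=((c[...,1]>140)&(c[...,2]>(85 if n=="top" else 95))&(c[...,0]<18)).astype(np.uint8)
        cs,_=cv2.findContours(m,cv2.RETR_EXTERNAL,cv2.CHAIN_APPROX_NONE)
        cn=max(cs,key=len); 
        e=cv2.fitEllipse(cn); uv=np.array(e[0])+[x0,y0]
        (cc,wh,an)=cv2.minAreaRect(cn)
        print(n,k,uv.round(1),np.round(e[1],1),len(cn),"at z.07:",ray(n,uv,.07).round(4)[0], "rect",ray(n,np.array(cc)+[x0,y0],.07).round(4)[0],np.round(wh,1))
# caliper corners
g=cv2.cvtColor(t,cv2.COLOR_BGR2GRAY)
pts=np.array([[135,498],[190,484],[458,403],[510,384],[742,110],[725,68],[44,268],[57,318]],np.float32)/4.5+[360,170]-0.4
r=cv2.cornerSubPix(g,pts.astype(np.float32).reshape(-1,1,2).copy(),(2,2),(-1,-1),(3,30,.01)).reshape(-1,2)
zs=[.018]*4+[.014]*4
for nm,p,q,z in zip(["fj tip out","fj tip in","sj tip in(base?)","sj tip out","beam -y -x","beam -y +x","beam +y +x","beam +y -x"],pts,r,zs):
    print(nm,p.round(1),q.round(1),ray("top",p,z)[0].round(4),ray("top",q,z)[0].round(4))
E
```

```text
top sl [292.4 227.2] [18.7 19.6] 55 at z.07: [0.5986 0.1415 0.07  ] rect [0.598  0.1413 0.07  ] [19. 19.]
top dow [219.7 277.7] [18.6 19.4] 55 at z.07: [0.5008 0.278  0.07  ] rect [0.5012 0.2784 0.07  ] [19. 19.]
top blk [309.2 313.1] [23.1 23.6] 77 at z.07: [0.4373 0.1069 0.07  ] rect [0.4373 0.1072 0.07  ] [20.8 20.7]
side sl [284.9 284.3] [17.3 21.6] 57 at z.07: [0.5979 0.1433 0.07  ] rect [0.5976 0.1437 0.07  ] [17. 22.]
side dow [333.9 362.3] [22.8 24.7] 68 at z.07: [0.5007 0.2796 0.07  ] rect [0.5005 0.28   0.07  ] [23. 24.]
side blk [377.5 277.3] [19.3 24.5] 72 at z.07: [0.4381 0.109  0.07  ] rect [0.4383 0.1087 0.07  ] [17.9 22.4]
fj tip out [389.6 280.3] [390.6 279.6] [ 0.5009 -0.0491  0.018 ] [ 0.5022 -0.0511  0.018 ]
fj tip in [401.8 277.2] [401.6 277.1] [ 0.5073 -0.0735  0.018 ] [ 0.5074 -0.0731  0.018 ]
sj tip in(base?) [461.4 259.2] [462.6 259.4] [ 0.5443 -0.1936  0.018 ] [ 0.5438 -0.196   0.018 ]
sj tip out [472.9 254.9] [471.  256.3] [ 0.5531 -0.2173  0.018 ] [ 0.5502 -0.2132  0.018 ]
beam -y -x [524.5 194. ] [523.2 195.1] [ 0.6803 -0.3302  0.014 ] [ 0.678  -0.3274  0.014 ]
beam -y +x [520.7 184.7] [521.9 186.3] [ 0.6999 -0.323   0.014 ] [ 0.6965 -0.3254  0.014 ]
beam +y +x [369.4 229.2] [369.9 229.7] [ 0.6036 -0.0088  0.014 ] [ 0.6025 -0.0098  0.014 ]
beam +y -x [372.3 240.3] [372.9 240.6] [ 0.5811 -0.0147  0.014 ] [ 0.5805 -0.0159  0.014 ]
```

View pics/sz1.png

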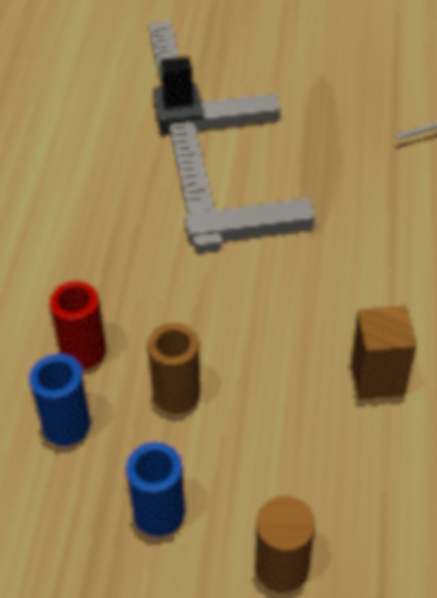

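Call:
{"method": "apply_moves", "body": {"increments": [[0, 0, 0, 6.8, 80], [0, 0, 0, 6.8, 80], [0, 0, 0, 6.8, 80], [0, 0, 0, 6.8, 80], [0, 0, 0, 6.8, 80]], "newtons": 25}}

```text
clock: 0.52
position: [0.165, 0.4982, 0.231]
tcp_rot: [[0.795, 0.607, -0.0], [0.607, -0.795, -0.001], [-0.001, 0.0, -1.0]]
wrist_force: [-0.5, -0.7, -0.0]
gripper_width: 0.0682
```

Call:
{"method": "apply_moves", "body": {"increments": [[0, 0, 0, 6.8, 80], [0, 0, 0, 6.8, 80], [0, 0, 0, 7.0, 80], [0.022, 0.033, 0, 0, 80], [0.022, 0.033, 0, 0, 80]]}}

```text
clock: 0.93
position: [0.226, 0.4481, 0.2308]
tcp_rot: [[0.955, 0.296, -0.0], [0.296, -0.955, -0.001], [-0.001, 0.0, -1.0]]
wrist_force: [1.6, 0.6, -0.4]
gripper_width: 0.0681
```

Call:
{"method": "apply_moves", "body": {"increments": [[0.022, 0.033, 0, 0, 80], [0.022, 0.033, 0, 0, 80], [0.022, 0.033, 0, 0, 80], [0.022, 0.033, 0, 0, 80], [0.022, 0.033, 0, 0, 80]]}}

```text
clock: 1.35
position: [0.3812, 0.3212, 0.2312]
tcp_rot: [[0.956, 0.294, -0.0], [0.294, -0.956, -0.0], [-0.0, 0.0, -1.0]]
wrist_force: [0.9, 1.2, 0.4]
gripper_width: 0.0684
```

Call:
{"method": "apply_moves", "body": {"increments": [[0.022, 0.033, 0, 0, 80], [0.022, 0.033, 0, 0, 80], [0.022, 0.033, 0, 0, 80], [0.022, 0.033, 0, 0, 80], [0, 0, 0, 0, 80]]}}

```text
clock: 1.77
position: [0.5073, 0.2185, 0.2303]
tcp_rot: [[0.957, 0.289, 0.0], [0.289, -0.957, -0.001], [0.0, 0.001, -1.0]]
wrist_force: [-0.6, 0.3, 0.3]
gripper_width: 0.0685
```

Call:
{"method": "apply_moves", "body": {"increments": [[0.0216, 0.033, 0, 0, 80], [0.0216, 0.033, 0, 0, 80], [0.0216, 0.033, 0, 0, 80], [0, 0, 0.03, 0, 80], [0, 0, 0.03, 0, 80]]}}

```text
clock: 2.18
position: [0.5965, 0.1454, 0.1709]
tcp_rot: [[0.957, 0.291, 0.003], [0.291, -0.957, 0.0], [0.003, 0.001, -1.0]]
wrist_force: [0.8, 0.9, -0.8]
gripper_width: 0.0682
```

```bash
python3 - <<'E'
from h import *
print(ctrl.get_state()["position"])
s=ctrl.capture("side");t=ctrl.capture("top")
s=s[:,:,::-1];t=t[:,:,::-1]
cv2.imwrite("pics/c1.png",np.hstack([cv2.resize(s[130:380,190:440],(400,400)),cv2.resize(t[140:340,200:400],(400,400))]))
E
```

```text
[0.59649978 0.14536264 0.17091073]
```

View pics/c1.png

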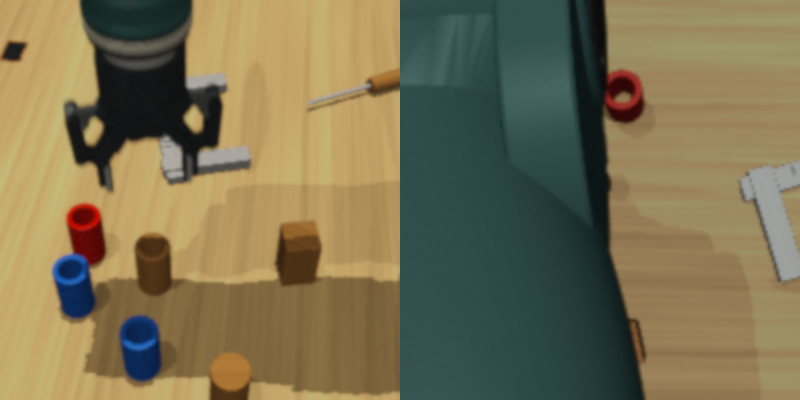

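The side view shows the open fingers straddling the sleeve line, clear of the red piece at about (85,230) in the left panel. The arm hides the sleeve in the top view. I'll descend and grip.

Call:
{"method": "apply_moves", "body": {"increments": [[0.0006, 0.0033, 0.03, 0, 80], [0, 0, 0.03, 0, 80], [0, 0, 0.03, 0, 80], [0, 0, 0.03, 0, 80], [0, 0, 0.02, 0, 80]]}}

```text
clock: 2.7
position: [0.595, 0.1442, 0.0304]
tcp_rot: [[0.956, 0.294, -0.001], [0.294, -0.956, -0.0], [-0.001, -0.0, -1.0]]
wrist_force: [0.8, -0.0, -0.1]
gripper_width: 0.0685
```

Call:
{"method": "apply_moves", "body": {"increments": [[0, 0, 0, 0, 80], [0, 0, 0, 0, 40], [0, 0, 0, 0, 30], [0, 0, 0, 0, 30], [0, 0, 0, 0, 30]], "newtons": 25}}

```text
clock: 3.12
position: [0.5968, 0.1442, 0.0336]
tcp_rot: [[0.956, 0.294, 0.003], [0.294, -0.956, 0.001], [0.003, 0.0, -1.0]]
wrist_force: [-1.0, 1.4, 8.7]
gripper_width: 0.0388
```

Call:
{"method": "apply_moves", "body": {"increments": [[0, 0, 0, 0, 30], [0, 0, 0, 0, 30], [0, 0, -0.01, 0, 30], [0, 0, -0.03, 0, 30], [0, 0, -0.03, 0, 30]]}}

```text
clock: 3.53
position: [0.5949, 0.1438, 0.103]
tcp_rot: [[0.956, 0.294, -0.001], [0.294, -0.956, -0.0], [-0.001, -0.0, -1.0]]
wrist_force: [-0.2, -0.5, -0.3]
gripper_width: 0.0389
```

```bash
python3 - <<'E'
from h import *
s=cv2.imread("pics/side0.png")
cv2.imwrite("pics/sz2.png",cv2.resize(s[140:250,265:360],None,fx=5.4,fy=5.4,interpolation=2))
yaw=np.radians(17.1);C=np.array([.6405,-.169])
R=np.array([[np.cos(yaw),-np.sin(yaw)],[np.sin(yaw),np.cos(yaw)]])
q=np.array([[-.1,.13],[-.1,.155],[.012,-.165],[-.012,-.165]]);w=np.c_[(R@q.T).T+C,[.018,.018,.014,.014]]
print(w.round(4)); print("side crop px",((proj("side",w)-[265,140]+.5)*5.4).round(0)); print("mouth",R@[-.06,.095]+C)
E
```

```text
[[ 0.5067 -0.0742  0.018 ]
 [ 0.4993 -0.0503  0.018 ]
 [ 0.7005 -0.3232  0.014 ]
 [ 0.6775 -0.3302  0.014 ]]
side crop px [[431. 438.]
 [446. 484.]
 [ 54.  29.]
 [105.  23.]]
mouth [ 0.55521859 -0.09584208]
```

View pics/sz2.png

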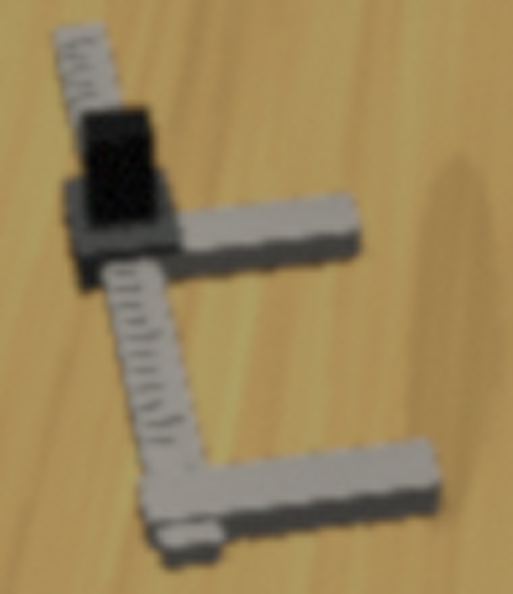

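Call:
{"method": "apply_moves", "body": {"increments": [[-0.0154, 0.0308, 0, 0, 30], [-0.0154, 0.0308, 0, 0, 30], [-0.0154, 0.0308, 0, 0, 30], [-0.0154, 0.0308, 0, 0, 30], [-0.0154, 0.0308, 0, 0, 30]]}}

```text
clock: 3.95
position: [0.5671, -0.0274, 0.1031]
tcp_rot: [[0.956, 0.294, 0.002], [0.294, -0.956, -0.0], [0.002, 0.001, -1.0]]
wrist_force: [0.8, 0.5, 0.1]
gripper_width: 0.0391
```

Call:
{"method": "apply_moves", "body": {"increments": [[-0.0154, 0.0308, 0, 0, 30], [-0.0154, 0.0308, 0, 0, 30], [0, 0, 0, 0, 30], [0, 0, 0, 0, 30]]}}

```text
clock: 4.28
position: [0.5559, -0.0955, 0.1028]
tcp_rot: [[0.957, 0.291, 0.002], [0.291, -0.957, -0.001], [0.001, 0.001, -1.0]]
wrist_force: [-0.2, 0.5, -0.3]
gripper_width: 0.0389
```

```bash
python3 - <<'E'
from h import *
s=cv2.imread("pics/side0.png")
print(ctrl.get_state()["position"])
s=ctrl.capture("side");t=ctrl.capture("top")
s=s[:,:,::-1];t=t[:,:,::-1]
cv2.imwrite("pics/s2.png",s)
cv2.imwrite("pics/c2.png",np.hstack([cv2.resize(s[100:300,220:420],(400,400)),cv2.resize(t[140:340,340:540],(400,400))]))
o=np.array([265,140])-.5
f=lambda x,y,z:print(ray("side",np.array([x,y])/5.4+o,z)[0].round(4))
f(357,232,.018); f(345,194,.018); f(82,122,.07);f(153,122,.07);f(91,105,.07);f(150,105,.07); f(178,248,.023)
E
```

```text
[ 0.55594776 -0.09553236  0.10275655]
[ 0.5468 -0.1927  0.018 ]
[ 0.5542 -0.2168  0.018 ]
[ 0.6619 -0.1874  0.07  ]
[ 0.6328 -0.1909  0.07  ]
[ 0.66   -0.1989  0.07  ]
[ 0.6357 -0.2019  0.07  ]
[ 0.6203 -0.1677  0.023 ]
```

View pics/c2.png

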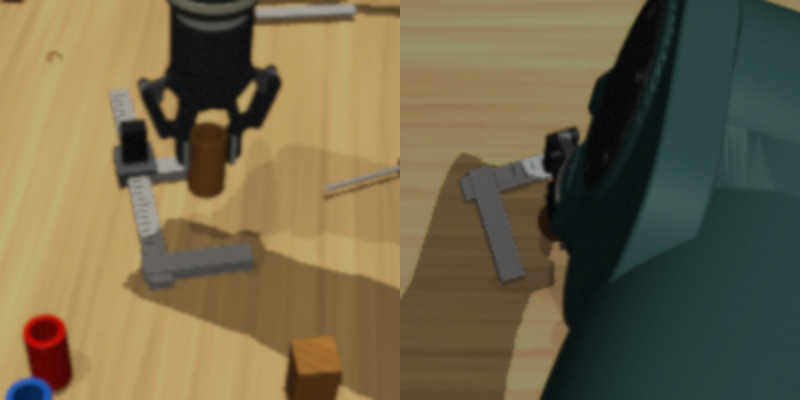

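The side view shows the sleeve held vertically, with its base at about (206,190) in the left panel, over the mouth between the jaws. I'll lower it.

Call:
{"method": "apply_moves", "body": {"increments": [[0, 0, 0.025, 0, 30], [0, 0, 0.02, 0, 30], [0, 0, 0.015, 0, 30], [0, 0, 0.007, 0, 30], [0, 0, 0, 0, 30]]}}

```text
clock: 4.8
position: [0.556, -0.0926, 0.0338]
tcp_rot: [[0.955, 0.295, -0.0], [0.295, -0.955, 0.001], [-0.0, -0.001, -1.0]]
wrist_force: [-0.2, -0.3, -0.9]
gripper_width: 0.0391
```

```bash
python3 - <<'E'
from h import *
print(ctrl.get_state()["position"])
s=ctrl.capture("side")[:,:,::-1]
cv2.imwrite("pics/c3.png",cv2.resize(s[130:250,250:400],None,fx=4.5,fy=4.5,interpolation=2))
E
```

```text
[ 0.55598502 -0.09260821  0.03382788]
```

View pics/c3.png

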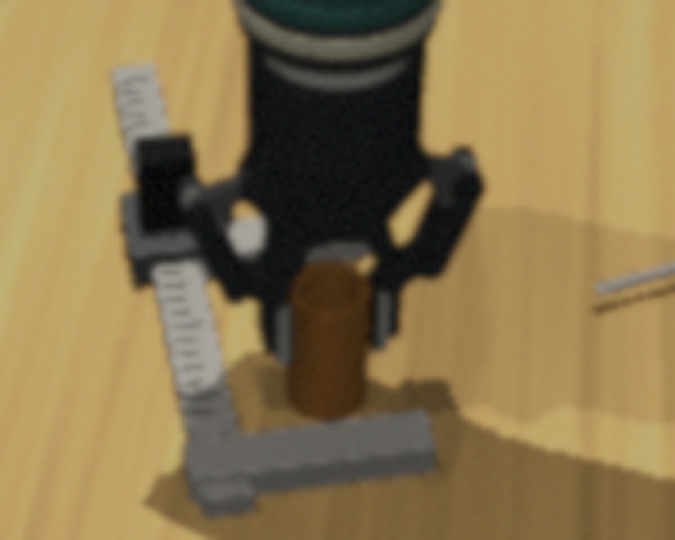

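The sleeve stands on the bench just inside the fixed jaw, with its base at about (325,410) in this crop. The fingertips are clear of the steel, so I'll release gently and rise.

Call:
{"method": "apply_moves", "body": {"increments": [[0, 0, 0.0004, 0, 30], [0, 0, 0, 0, 50], [0, 0, 0, 0, 60], [0, 0, 0, 0, 65], [0, 0, 0, 0, 65]]}}

```text
clock: 5.27
position: [0.5559, -0.0939, 0.0341]
tcp_rot: [[0.956, 0.294, 0.0], [0.294, -0.956, -0.0], [0.0, 0.0, -1.0]]
wrist_force: [-0.7, 0.2, -0.9]
gripper_width: 0.0556
```

Call:
{"method": "apply_moves", "body": {"increments": [[0, 0, -0.01, 0, 65], [0, 0, -0.03, 0, 65], [0, 0, -0.04, 0, 65], [0, 0, -0.04, 0, 65], [0, 0, 0, 0, 65]]}}

```text
clock: 5.68
position: [0.5583, -0.0947, 0.1617]
tcp_rot: [[0.956, 0.294, 0.009], [0.294, -0.956, -0.003], [0.008, 0.005, -1.0]]
wrist_force: [0.3, -0.2, 1.3]
gripper_width: 0.0553
```

```bash
python3 - <<'E'
from h import *
print(ctrl.get_state()["position"])
s=ctrl.capture("side")[:,:,::-1]
cv2.imwrite("pics/s4.png",s)
cv2.imwrite("pics/c4.png",cv2.resize(s[130:250,250:400],None,fx=4.5,fy=4.5,interpolation=2))
E
```

```text
[ 0.55833798 -0.09469755  0.16168207]
```

View pics/c4.png

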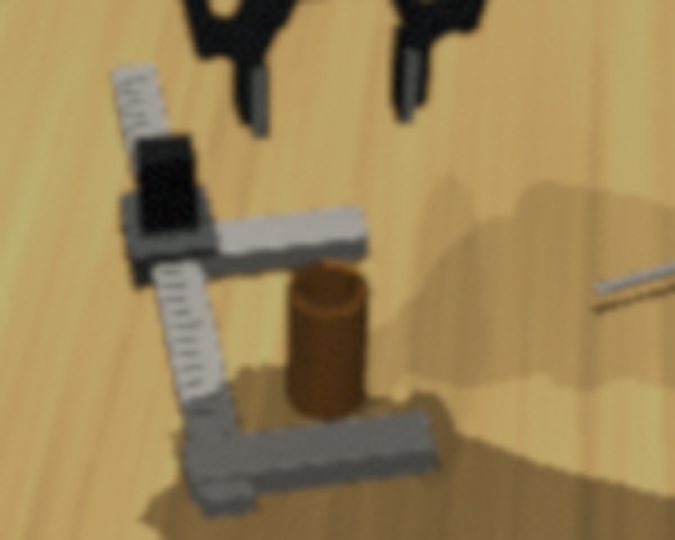

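The sleeve stands upright between the jaws, with its rim at about (327,285) in this crop, and the fingers are clear. Next I'll shut the fingers and go behind the tab.

Call:
{"method": "apply_moves", "body": {"increments": [[0.0114, 0.0313, 0, 0, 30], [0.0114, 0.0313, 0, 0, 0], [0.0114, 0.0313, 0, 0, 0], [0.0114, 0.0313, 0, 0, 0], [0.0114, 0.0313, 0, 0, 0]], "newtons": 20}}

```text
clock: 6.15
position: [0.6566, -0.228, 0.1537]
tcp_rot: [[0.956, 0.294, -0.001], [0.294, -0.956, 0.0], [-0.001, -0.0, -1.0]]
wrist_force: [0.9, -0.2, -0.2]
gripper_width: 0.0003
```

Call:
{"method": "apply_moves", "body": {"increments": [[0, 0, 0, 0, 0], [0, 0, 0, 0, 0], [0, 0, 0, 0, 0]]}}

```text
clock: 6.4
position: [0.6557, -0.2263, 0.1534]
tcp_rot: [[0.956, 0.294, -0.001], [0.294, -0.956, 0.001], [-0.001, -0.001, -1.0]]
wrist_force: [-1.1, 0.3, 0.4]
gripper_width: 0.0001
```

```bash
python3 - <<'E'
from h import *
print(ctrl.get_state()["position"])
t=ctrl.capture("top")[:,:,::-1];s=ctrl.capture("side")[:,:,::-1]
cv2.imwrite("pics/s5.png",s)
cv2.imwrite("pics/c5.png",np.hstack([cv2.resize(s[90:250,240:400],(400,400)),cv2.resize(t[140:340,340:540],(400,400))]))
yaw=np.radians(17.1);C=np.array([.6405,-.169])
p=ray("side",np.array([327,286])/4.5+[250,130]-.5,.07)[0];d=p[:2]-C
print("sleeve",p,"calip",d[0]*np.cos(yaw)+d[1]*np.sin(yaw),-d[0]*np.sin(yaw)+d[1]*np.cos(yaw))
E
```

```text
[ 0.65568752 -0.22632649  0.15340937]
sleeve [ 0.55753465 -0.09749032  0.07      ] calip -0.05827097088102863 0.0927436151191601
```

View pics/c5.png

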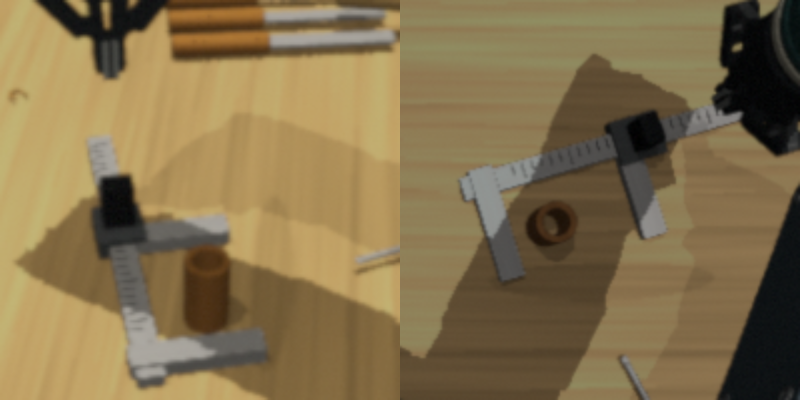

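The fingers are shut behind the tab (tab at about (645,130), finger at about (725,100) in the right panel), and the sleeve is well placed. I'll back off a little, descend, then push along tool -y.

Call:
{"method": "apply_moves", "body": {"increments": [[0.0025, 0.008, 0.02, 0, 0], [0, 0, 0.03, 0, 0], [0, 0, 0.03, 0, 0], [0, 0, 0.031, 0, 0], [0, 0, 0, 0, 0]]}}

```text
clock: 6.92
position: [0.6579, -0.2314, 0.0379]
tcp_rot: [[0.956, 0.294, -0.007], [0.294, -0.956, 0.003], [-0.006, -0.005, -1.0]]
wrist_force: [-1.8, -0.6, -0.4]
gripper_width: 0.0001
```

```bash
python3 - <<'E'
from h import *
S=ctrl.get_state();print(S["position"],S["wrist_force"])
t=ctrl.capture("top")[:,:,::-1];s=ctrl.capture("side")[:,:,::-1]
cv2.imwrite("pics/c6.png",np.hstack([cv2.resize(s[90:250,240:400],(400,400)),cv2.resize(t[140:340,340:540],(400,400))]))
E
```

```text
[ 0.65787389 -0.23142128  0.03788305] [-1.7711363  -0.59464715 -0.38772973]
```

View pics/c6.png

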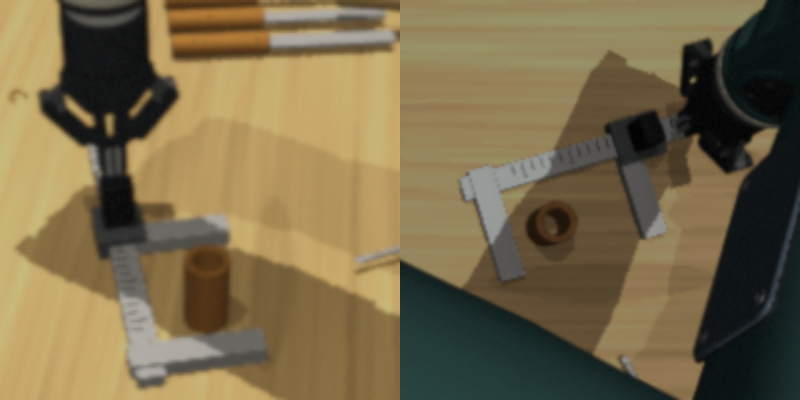

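Fingers stand just behind the tab and the caliper is undisturbed (tab at about (645,130), right panel). Now pushing slowly.

Call:
{"method": "apply_moves", "body": {"increments": [[0, -0.008, 0, 0, 0], [0, -0.006, 0, 0, 0], [0, -0.006, 0, 0, 0], [0, -0.007, 0, 0, 0], [0, -0.008, 0, 0, 0]]}}

```text
clock: 7.43
position: [0.651, -0.1997, 0.0439]
tcp_rot: [[0.956, 0.294, 0.002], [0.294, -0.956, -0.001], [0.001, 0.001, -1.0]]
wrist_force: [0.6, -1.9, 1.1]
gripper_width: -0.0
```

Call:
{"method": "apply_moves", "body": {"increments": [[0, -0.008, 0, 0, 0], [0, -0.008, 0, 0, 0], [0, -0.008, 0, 0, 0], [0, -0.008, 0, 0, 0], [0, -0.006, 0, 0, 0]]}}

```text
clock: 7.85
position: [0.6393, -0.1629, 0.0429]
tcp_rot: [[0.956, 0.294, -0.0], [0.294, -0.956, 0.0], [-0.0, -0.0, -1.0]]
wrist_force: [1.7, -1.2, 1.7]
gripper_width: -0.0002
```

```bash
python3 - <<'E'
from h import *
S=ctrl.get_state();print(S["position"],S["wrist_force"])
t=ctrl.capture("top")[:,:,::-1];s=ctrl.capture("side")[:,:,::-1]
cv2.imwrite("pics/s7.png",s)
cv2.imwrite("pics/c7.png",np.hstack([cv2.resize(s[90:250,240:400],(400,400)),cv2.resize(t[140:340,340:540],(400,400))]))
E
```

```text
[ 0.63925707 -0.16289385  0.0429295 ] [ 1.70115266 -1.24944647  1.7124151 ]
```

View pics/c7.png

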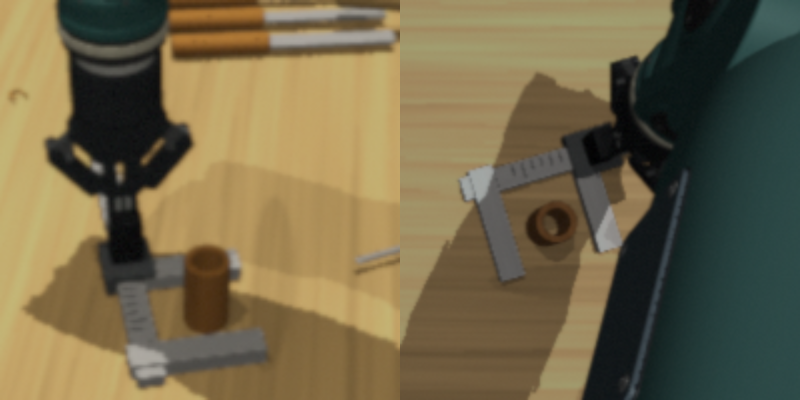

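The jaw slides (tab now at about (600,145), right panel), and the fixed jaw and sleeve haven't moved. I'll continue with smaller steps.

Call:
{"method": "apply_moves", "body": {"increments": [[0, -0.006, 0, 0, 0], [0, -0.006, 0, 0, 0], [0, -0.006, 0, 0, 0], [0, -0.005, 0, 0, 0], [0, -0.003, 0, 0, 0]]}}

```text
clock: 8.37
position: [0.6316, -0.1383, 0.0428]
tcp_rot: [[0.956, 0.294, -0.0], [0.294, -0.956, 0.0], [-0.0, -0.0, -1.0]]
wrist_force: [0.5, -1.9, -1.0]
gripper_width: -0.0001
```

Call:
{"method": "apply_moves", "body": {"increments": [[0, -0.002, 0, 0, 0], [0, -0.002, 0, 0, 0], [0, 0, 0, 0, 0]]}}

```text
clock: 8.62
position: [0.6306, -0.1348, 0.0428]
tcp_rot: [[0.956, 0.294, -0.0], [0.294, -0.956, 0.0], [-0.0, -0.0, -1.0]]
wrist_force: [-1.5, -0.9, -0.0]
gripper_width: 0.0002
```

```bash
python3 - <<'E'
from h import *
S=ctrl.get_state();print(S["position"],S["wrist_force"])
s=ctrl.capture("side")[:,:,::-1];t=ctrl.capture("top")[:,:,::-1]
cv2.imwrite("pics/s8.png",s)
cv2.imwrite("pics/c8.png",np.hstack([cv2.resize(s[150:250,260:360],(400,400)),cv2.resize(t[200:300,360:460],(400,400))]))
E
```

```text
[ 0.63058205 -0.13480938  0.04281569] [-1.47026321 -0.85808229 -0.0275624 ]
```

View pics/c8.png

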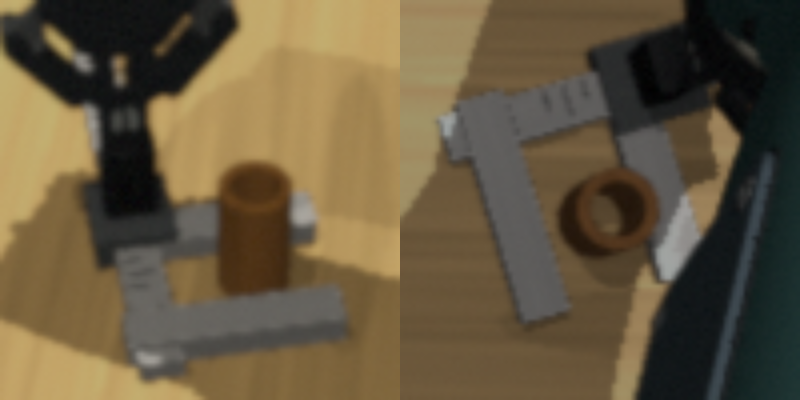

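About 8 mm remains, with gaps on both sides of the sleeve (centre (618,205), right panel). I'll use fine steps.

Call:
{"method": "apply_moves", "body": {"increments": [[0, -0.002, 0, 0, 0], [0, -0.002, 0, 0, 0], [0, -0.0015, 0, 0, 0], [0, 0, 0, 0, 0]]}}

```text
clock: 9.05
position: [0.629, -0.1296, 0.0429]
tcp_rot: [[0.956, 0.294, -0.0], [0.294, -0.956, 0.0], [-0.0, -0.0, -1.0]]
wrist_force: [-0.2, 0.3, 0.5]
gripper_width: 0.0003
```

Call:
{"method": "apply_moves", "body": {"increments": [[0, -0.001, 0, 0, 0], [0, 0, 0, 0, 0]]}}

```text
clock: 9.22
position: [0.6288, -0.1288, 0.0429]
tcp_rot: [[0.956, 0.294, 0.0], [0.294, -0.956, 0.0], [0.0, -0.0, -1.0]]
wrist_force: [-0.1, -0.5, 0.2]
gripper_width: 0.0001
```

```bash
cat > look.py <<'E'
from h import *
import sys
k=sys.argv[1]
S=ctrl.get_state();print(S["position"],S["wrist_force"])
s=ctrl.capture("side")[:,:,::-1];t=ctrl.capture("top")[:,:,::-1]
cv2.imwrite(f"pics/s{k}.png",s);cv2.imwrite(f"pics/t{k}.png",t)
cv2.imwrite(f"pics/c{k}.png",np.hstack([cv2.resize(s[150:250,260:360],(400,400)),cv2.resize(t[200:300,360:460],(400,400))]))
E
python3 look.py 9
```

```text
[ 0.62881746 -0.12884938  0.04289152] [-0.13366464 -0.48238238  0.22238385]
```

View pics/c9.png

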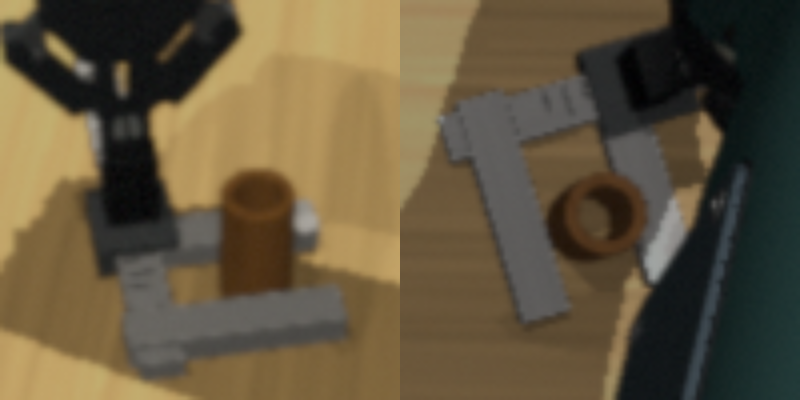

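Call:
{"method": "apply_moves", "body": {"increments": [[0, -0.001, 0, 0, 0], [0, 0, 0, 0, 0]]}}

```text
clock: 9.48
position: [0.6285, -0.128, 0.0429]
tcp_rot: [[0.956, 0.294, 0.0], [0.294, -0.956, -0.0], [0.0, 0.0, -1.0]]
wrist_force: [0.1, -1.0, -0.9]
gripper_width: 0.0
```

Call:
{"method": "apply_moves", "body": {"increments": [[0, -0.001, 0, 0, 0], [0, 0, 0, 0, 0]]}}

```text
clock: 9.65
position: [0.6283, -0.1272, 0.0429]
tcp_rot: [[0.956, 0.294, 0.0], [0.294, -0.956, -0.0], [0.0, 0.0, -1.0]]
wrist_force: [-0.1, -2.8, -0.4]
gripper_width: -0.0001
```

```bash
python3 look.py 10
```

```text
[ 0.62830772 -0.12717566  0.04293082] [-0.14794926 -2.79632608 -0.36850195]
```

View pics/c10.png

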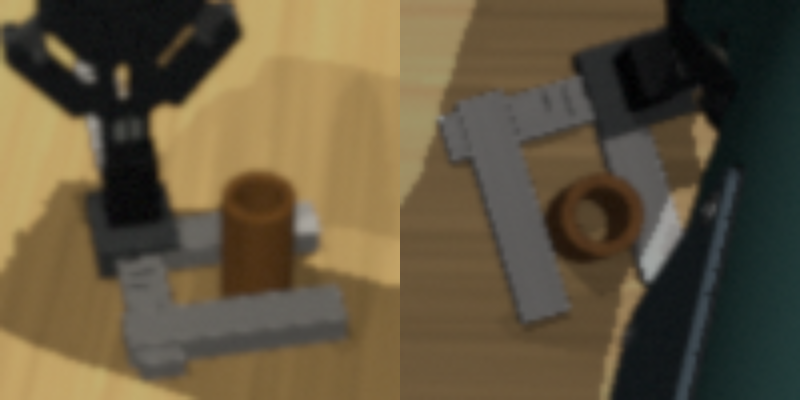

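Call:
{"method": "apply_moves", "body": {"increments": [[0, -0.001, 0, 0, 0], [0, 0, 0, 0, 0]]}}

```text
clock: 9.92
position: [0.6281, -0.1264, 0.0429]
tcp_rot: [[0.956, 0.293, 0.0], [0.293, -0.956, -0.001], [0.0, 0.001, -1.0]]
wrist_force: [0.2, -4.8, -0.9]
gripper_width: -0.0003
```

Call:
{"method": "apply_moves", "body": {"increments": [[0, -0.001, 0, 0, 0], [0, 0, 0, 0, 0]]}}

```text
clock: 10.08
position: [0.6278, -0.1255, 0.0429]
tcp_rot: [[0.956, 0.293, 0.0], [0.293, -0.956, -0.001], [0.0, 0.001, -1.0]]
wrist_force: [0.7, -4.1, -1.5]
gripper_width: -0.0003
```

```bash
python3 look.py 11; python3 - <<'E'
import cv2,numpy as np
a=cv2.imread("pics/t9.png");b=cv2.imread("pics/t11.png")
f=lambda i:cv2.resize(i[215:290,365:440],(400,400),interpolation=cv2.INTER_CUBIC)
cv2.imwrite("pics/cmp.png",cv2.convertScaleAbs(np.hstack([f(a),f(b)]),alpha=1.6))
E
```

```text
[ 0.62782455 -0.12552721  0.04291216] [ 0.6789501  -4.10287024 -1.4921277 ]
```

View pics/cmp.png

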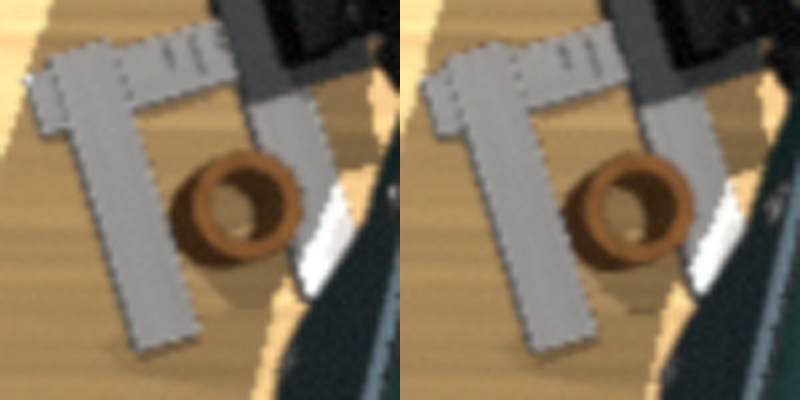

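The push force rose from about 1.5 N to 4–5 N and levelled off. The picture shows both jaws against the sleeve, and the fixed jaw has moved less than 1 px (about 1 mm). I'll back away and rise.

Call:
{"method": "apply_moves", "body": {"increments": [[0, 0.003, 0, 0, 0], [0, 0.008, 0, 0, 0], [0, 0.012, 0, 0, 0], [0, 0.01, 0, 0, 0], [0, 0, -0.02, 0, 0]]}}

```text
clock: 10.6
position: [0.6364, -0.1586, 0.0599]
tcp_rot: [[0.956, 0.292, -0.004], [0.292, -0.956, 0.001], [-0.004, -0.003, -1.0]]
wrist_force: [-0.8, 0.2, 0.5]
gripper_width: 0.0004
```

Call:
{"method": "apply_moves", "body": {"increments": [[0, 0, -0.03, 0, 0], [0, 0, -0.04, 0, 0], [0, 0.03, -0.03, 0, 0], [0, 0.04, 0, 0, 0], [0, 0.04, 0, 0, 0]]}}

```text
clock: 11.02
position: [0.6707, -0.2634, 0.1652]
tcp_rot: [[0.956, 0.295, 0.004], [0.295, -0.956, -0.002], [0.003, 0.003, -1.0]]
wrist_force: [0.6, -0.4, -0.2]
gripper_width: 0.0003
```

Call:
{"method": "apply_moves", "body": {"increments": [[0, 0.04, 0, 0, 0], [0, 0.04, 0, 0, 0], [0, 0, 0, 0, 0]]}}

```text
clock: 11.27
position: [0.6933, -0.3457, 0.1601]
tcp_rot: [[0.957, 0.289, -0.0], [0.289, -0.957, -0.001], [-0.001, 0.001, -1.0]]
wrist_force: [-0.1, 0.0, -0.4]
gripper_width: -0.0003
```

```bash
python3 look.py 12; python3 - <<'E'
import cv2,numpy as np
a=cv2.imread("pics/s12.png");b=cv2.imread("pics/t12.png")
cv2.imwrite("pics/full12.png",np.hstack([cv2.resize(a,(400,300)),cv2.resize(b,(400,300))]))
f=lambda i,y,x,n:cv2.resize(i[y:y+n,x:x+n],(400,400),interpolation=cv2.INTER_CUBIC)
cv2.imwrite("pics/cmp2.png",cv2.convertScaleAbs(np.hstack([f(a,170,270,80),f(b,210,365,80)]),alpha=1.5))
E
```

```text
[ 0.69328646 -0.3456505   0.16006532] [-0.0546521   0.01536769 -0.41670132]
```

View pics/cmp2.png

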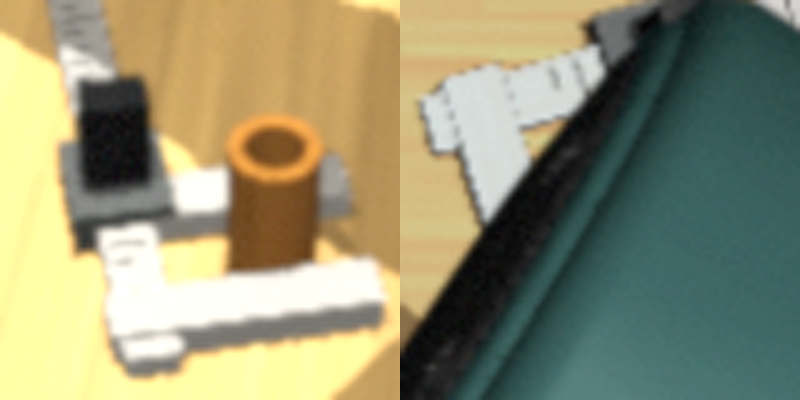

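View pics/full12.png

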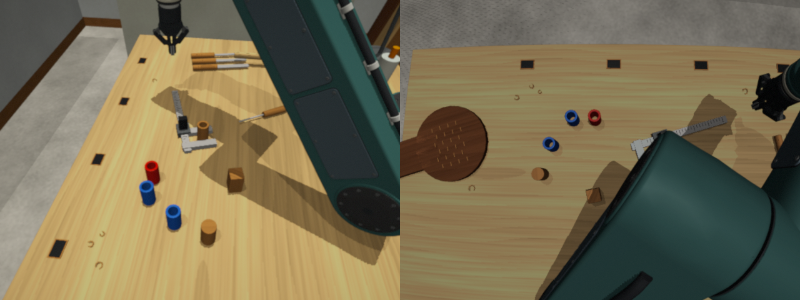

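```bash
python3 - <<'E'
from h import *
o=np.array([365,215])-.4
u=lambda x,y,z: ray("top",np.array([x-400,y])/5.333+o,z)[0][:2]
A,B=u(525,110,.018),u(597,335,.018); n=(A-B)/np.linalg.norm(A-B); print("yaw",np.degrees(np.arctan2(n[1],n[0])))
nn=np.array([n[1],-n[0]])
for nm,p in(("carriage",u(637,105,.023)),("carriage up",u(607,10,.023)),("jaw near",u(640,107,.018)),("jaw",u(692,280,.018))): print(nm,(p-A)@nn)
E
```

```text
yaw 17.65585222235526
carriage 0.04006224097792194
carriage up 0.040439252318731134
jaw near 0.04189112176738781
jaw 0.04040208520715213
```

The opening measures 40–42 mm in the last clear top view, so both jaws touch the 40 mm sleeve. Handing in.

```bash
python3 -c "
from rig import ctrl
print(ctrl.job_done())"
```

```text
the job is handed in; nothing more can be done
None
```

I stood the hollow brown sleeve upright between the caliper jaws. I then pushed the moving jaw shut by its tab with closed fingers, backed the arm off clear and handed the job in at about 11.4 s.

**Contact:** the push force rose from about 1.5 N to 4–5 N and levelled off. The jaw opening measured 40–42 mm in the last clear top view, taken before I backed off, against 40 mm expected.

**Caliper:** it stayed flat and slid roughly 1 mm along its length at the end of the push.

**Other pieces:** in the final pictures the dowel and block, and the blue and red look-alikes, look untouched. I did not re-measure them.

**Not fully checked:** after the release, the arm hid the sleeve in the top view. Only the side view confirmed the final state: sleeve upright, jaws closed on it, gripper clear. The contact faces themselves were partly hidden there.

No check failed. The only disagreement was 1–2 mm between the two cameras, about the stated calibration error.

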